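# Flip the printed kickstand down and hold the tipping frame upright

## Task

The freshly printed green kickstand on the wooden frame is folded up. Press it down past its springy dead centre until it rests on its lower stop; it is still too short to carry the frame, so then grip the frame by its round metal top bar, tip it up until it stands upright, and finish still gripping it there so that it cannot tip either way while the gap under the foot is measured. Leave the other things on the bench where they are.

Things in the scene. Friction and masses are not known exactly. Their poses are not given: they have to be found in the camera images.
- stand: Fixed brown base board, 200 x 250 x 18 mm, on the blue mat (top z = 0.002); place and yaw (up to 0.35 rad) vary. Origin: on its underside, straight below the frame's pivot line, which is 34 mm higher. x points away from the robot, square to the frame; y along pivot line and top bar (left); z up. Behind the frame, at y = +-50 mm, two sloping posts, 105 mm high, take the leaning frame.
- frame (a joint): Tilt of the pale wooden frame, rad: 0 upright, positive leaning away (stand +x), range -0.18 to 0.30, firm stops. Starts leaning at 0.30. 228 mm wide, 22 thick, top 206 above the pivot; uprights outside stand y = +-94 mm, cross rail 57 to 83 mm above the pivot, open between it and the bar. 0.7 to 1.1 kg; tips freely and falls to the side it leans to.
- top_bar: Round aluminium bar, 22 mm in diameter, 188 mm long between the uprights, part of the frame; it turns stiffly in the uprights about its own axis, so a gripped bar lets the frame tip. Origin: centre of the bar, on its axis, 190 mm from the pivot line. Its y axis runs along the bar. Pinch it from above.
- leg (a joint): Swing of the green kickstand, rad: 0 (start) folded up, towards the robot, 0.35 above square to the frame; 1.2 on its firm lower stop, 0.85 below square. A spring pushes it up below 0.55 (dead centre) and snaps it down to the stop beyond. Takes up to about 2 N at 95 mm from the hub; pressing over about 3 N on the stop tips the frame towards the robot.
- leg_hub (a point): Point on the kickstand's swing axis (parallel to the bar), at mid-width of the leg, outside the frame's left upright: stand y = 137 mm, 92 mm above the pivot line when upright.
- leg_foot (a point): Centre of the white round foot (18 mm in diameter, 22 mm wide) at the free end of the green leg, 130 mm from the hub. The leg is a bar 18 mm wide and 12 mm thick, centred on the line from hub to foot; its top is free to be pressed from above.
- usb_hub: Bystander: black data hub box, 36 x 130 x 22 mm; origin at the centre of its underside.
- tape_roll: Bystander: yellow ring of tape, 90 mm across, 20 mm high; origin at the centre of its underside.
- glue_bottle: Bystander: white bottle with orange cap, 48 mm across, 120 mm tall; origin at the centre of its underside.
- screw_jar: Bystander: glass jar with grey cap, 60 mm across, 60 mm tall; origin at the centre of its underside.
- spring_clip: Bystander: green U-shaped plastic clip with white jaw pads, about 110 x 100 x 22 mm, lying flat; origin at its middle underside.
- screwdriver: Bystander: red-handled screwdriver lying on the bench; origin near its middle underside.

How it is judged (in metres and radians):
On the way, in this order (a step that is already met when the one before it is completed fails the run):
1. the green kickstand is down on its lower stop (value of joint leg above 1.12 rad), for 0.2 s.
2. the frame is upright and gripped by its top bar (value of joint frame between -0.07 and 0.07 rad and contact force between the fingers and top_bar above 5 N and value of joint leg above 1.12 rad), for 0.2 s.
At the end, for the whole second after the job is handed in: The kickstand is on its lower stop (joint above 1.12 of 1.2 rad), the frame stands upright within 0.07 rad (4 degrees), clear of its rear posts and front stop and not moving (under 0.1 rad/s), and the fingers still grip the top bar with more than 5 N (all of step 2 and velocity of joint frame between -0.1 and 0.1 rad/s); the arm keeps its last pose, push and grip.
It fails at once if a bystander is pushed away (more than 30 mm) (distance of any of usb_hub, tape_roll, glue_bottle, screw_jar, spring_clip, screwdriver from where it was at the start of the episode above 0.03 m).
It also fails if it takes over 42 s, if anything falls off the work surface, if the arm or the gripper's body presses on something with over 40 N, if the wrist force passes 120 N, or if a joint passes its speed limit or range.

## Robot

A 7-joint arm with a two-finger parallel gripper is mounted at the origin on the work surface. World frame = base frame: x ahead of the robot, y to its left, z up, the work surface at z = 0. Lengths are in mm, angles in degrees, forces in N, time in s.
With the tool pointing down it reaches from about 425 to 1025 mm from the base axis. Payload 9.4 kg.
Tool frame: the origin (TCP) lies at the very end of the fingers, on their centre line; the grasp point (between the pads) lies env.grasp_offset behind it (env.grasp_offset is the distance from the TCP to the grasp point, in mm); z points along the fingers, y is the line along which they close (so a half turn about z gives the same grasp; the last joint's range is limited). The gripper opens to 85 mm and grips with 20 to 120 N. Pads are 22 mm wide; open, the fingers measure 114 mm over their backs; the gripper's body (76 mm by 85 mm) begins 54 mm behind the grasp point. The pads swing forward as they close: fully open they stand 13 mm farther back than shut.
Start: joints at [68.543, 34.337, -0.143, 91.639, 0.103, 54.024, -4.572], TCP at [212.717, -693.091, 209.375] pointing down, gripper open.
Joint ranges: [-147.43, 147.43], [-19.82, 112.94], [-74.19, 73.91], [6.32, 146.72], [-59.91, 239.91], [6.04, 106.73], [-150.56, 150.56]. Speed limits (degrees/s): [127.2, 127.2, 172.46, 172.46, 180, 180, 180].

## Interface

Orientations are given as [roll, pitch, yaw] about the fixed x, y, z axes, in that order (R = Rz(yaw) Ry(pitch) Rx(roll)).
In Python, from bench import env, viewer gives the robot as it stands.
- The arm moves only by the tool apply_moves, never from a script. Its argument "series" is a list of rows, each an object with "xyz": the shift along the tool's x, y, z scaled (see below), a list of three; "dr": the turn, a rotation vector about the tool's x, y, z scaled (see below), a list of three; "fingers": the closure, from 0 (fully open) to 1 (shut). In form: [{"xyz": [x, y, z], "dr": [wx, wy, wz], "fingers": fingers}, ...]. A call has exactly 8 rows; each row shifts and turns the commanded pose from where the row before left it, along the tool's axes as they then stand; what a row does not reach is not made up. The controller multiplies each number of a shift by 300 mm and each number of a turn by 45 degrees. A row lasts 1/12 s, in which the tool goes at most 41.7 mm and 7.16 degrees, less where a joint would pass 70% of its speed; a pose out of reach is approached as far as the arm can. A call with a number of a shift or a turn outside -1 to 1 is refused whole. A call with a gripper value outside its range is refused whole. The fingers move at their own pace and stop on an object; "grip_force" is the grip in N (left out, the last holds). Time passes only in rows, so rows that do not move let the fingers close, or fill a call up. It gives the time, the measured TCP pose, the force, the opening and the grip force at its end, in the units of the state.
- env.read_state(): the state, without advancing time (a new reading comes with each control period).
- viewer.get_image(name): name is "side" or "top"; returns a dict with "pixels" (384x512x3 uint8, blue, green, red), "range_z" (384x512 float32, mm along the optical axis (not along the pixel's ray), 0 where there is no reading), "mtx" (3x3 intrinsics, pixels), "R" (3x3) and "t" (3): a world point X has camera coordinates R X + t. Camera axes: x right, y down, z forward; pixel columns grow to the right and rows downward; lengths in mm; the calibration is good to about 2 mm. A picture is of the moment at which its call begins.
- env.sign_off(): hands the job in; it is judged then, once.
The state is a dict: "clock": time; "joint_pos": joint angles; "qd": joint speeds; "joint_efforts": joint torques, N m; "ee_pos": TCP position; "orientation": TCP orientation; "wrist_force": force on the tool from outside, world axes, zero at the start; "torque": the same for the moment, N m; "gripper_width": finger opening in mm; "grip_force": force on a finger pad.
Only numpy, scipy, OpenCV 4.12 (cv2) and the standard library are available. Lean on these libraries where they do the work, as an engineer would, in place of code of your own. Each camera call takes 0.05 s, during which the arm holds its last target. There are 200 camera calls.

## Working session

There is one attempt and no reset: what is moved stays moved. The work goes in short steps, Python scripts to look and compute and a tool call to move; the robot and the scene stay as the last step left them, time stands still between calls to the robot, and variables do not carry over. Pictures are saved under pics/ and viewed, at most 10 in all, crops included, and the job is handed in when it is done.

Besides the shell and the picture viewer there is one more tool, called by a JSON object that holds its "op" and its "data", one argument or row to a line. apply_moves: Moves the arm, as the interface text tells. Its arguments: {"type":"object","properties":{"series":{"type":"array"},"grip_force":{"type":"number"}},"required":["series"]}

```bash
ls; mkdir -p pics
python3 - <<'E'
from bench import env, viewer
import cv2,numpy as np
print(env.read_state(), env.grasp_offset)
for n in("side","top"):
    d=viewer.get_image(n); cv2.imwrite(f"pics/{n}0.png",d["pixels"]); np.savez(f"{n}0.npz",**d)
    print(n,d["mtx"],d["R"],d["t"])
E
```

```text
pics
{'clock': 0.0, 'joint_pos': array([68.54353908, 34.38417564, -0.14662754, 91.68036088,  0.10354809,
       54.02197155, -4.57215177]), 'qd': array([-0.03397375,  0.03802224,  0.02015804,  0.00849078,  0.07291874,
        0.01698767, -0.06209148]), 'joint_efforts': array([ 6.16129146e-04, -7.76443362e+01,  1.56474397e+00, -2.58000469e+01,
        1.23102515e-02,  8.89554794e-03, -7.79276803e-06]), 'ee_pos': array([ 212.56475714, -692.62730024,  208.52459154]), 'orientation': array([-1.79913969e+02,  7.78007916e-03,  1.70662798e+01]), 'wrist_force': array([ 0.57220543, -0.11101074,  0.12899125]), 'torque': array([-0.05290679, -0.03336442, -0.01597485]), 'grip_force': 0.0, 'gripper_width': 85.40019265692796} 18.700000000000003
side [[423.41503783   0.         259.17095555]
 [  0.         423.41503783 186.79558212]
 [  0.           0.           1.        ]] [[-0.95365667 -0.3008833  -0.00286375]
 [-0.19794322  0.63449691 -0.74714935]
 [ 0.22662181 -0.7119571  -0.66465002]] [ 492.71015879  220.35543386 1137.37332628]
top [[357.59101945   0.         256.55645877]
 [  0.         357.59101945 185.79587703]
 [  0.           0.           1.        ]] [[ 0.00753167 -0.999864   -0.01467187]
 [-0.98012954 -0.00447308 -0.19830804]
 [ 0.19821545  0.01587392 -0.98002993]] [   8.62807791  552.23694322 1078.29405025]
```

View pics/side0.png

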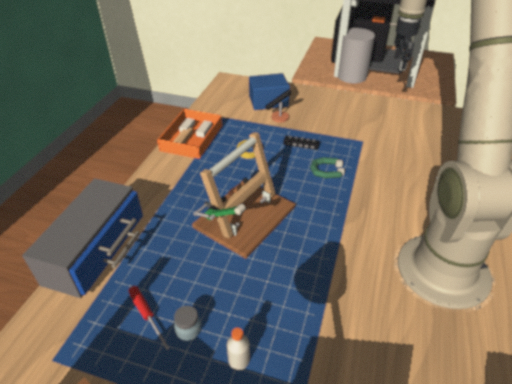

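View pics/top0.png

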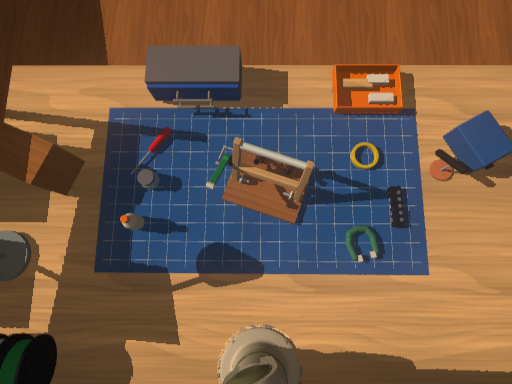

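The side view shows the frame leaning back, with the bar from (212,172) to (250,143) and the leg from about (205,212) to (243,211). In the top view the bar runs from (237,147) to (310,164), and the green leg from about (226,155) to the white foot at (211,186).

```bash
cat > h.py <<'E'
import numpy as np,cv2
def cloud(d):
    z=d["range_z"].astype(float); v,u=np.indices(z.shape)
    K=d["mtx"]; c=np.stack([(u-K[0,2])*z/K[0,0],(v-K[1,2])*z/K[1,1],z],-1)
    P=(c-d["t"])@d["R"]; P[z==0]=np.nan; return P
def proj(d,X):
    c=np.atleast_2d(X)@d["R"].T+d["t"]; p=c@d["mtx"].T; return p[:,:2]/p[:,2:]
E
python3 - <<'E'
from h import *
for n in("top","side"):
    d=np.load(f"{n}0.npz"); P=cloud(d); hsv=cv2.cvtColor(d["pixels"],cv2.COLOR_BGR2HSV)
    box=(P[...,0]>350)&(P[...,0]<750)&(P[...,1]>-250)&(P[...,1]<200)
    g=box&(hsv[...,0]>45)&(hsv[...,0]<85)&(hsv[...,1]>120)&(P[...,2]>60)
    q=P[g]; print(n,"green",len(q)); print(np.round(q[::max(1,len(q)//12)]))
    grey=box&(hsv[...,1]<45)&(P[...,2]>195)&(P[...,2]<245)
    q=P[grey]; c=q.mean(0); w=np.linalg.svd(q-c)[2][0]; t=(q-c)@w
    print("bar",len(q),c,w,np.percentile(t,[0,5,50,95,100]),"ztop",np.percentile(q[:,2],[5,50,95]), "yaw",np.degrees(np.arctan2(-w[0]*np.sign(w[1]),abs(w[1]))))
    wh=box&(hsv[...,1]<60)&(hsv[...,2]>130)&(P[...,2]>60)&(P[...,2]<200)
    vu=np.argwhere(wh); print("white",[(tuple(a),np.round(P[tuple(a)])) for a in vu[:: max(1,len(vu)//12)]])
E
```

```text
top green 179
[[629. 109. 138.]
 [623. 103. 137.]
 [617. 103. 137.]
 [609. 102. 142.]
 [602. 104. 148.]
 [595. 107. 150.]
 [587. 109. 156.]
 [575. 124. 171.]
 [568. 123. 175.]
 [560. 125. 184.]
 [554. 125. 184.]
 [546. 129. 194.]
 [539. 131. 199.]]
bar 495 [602.98857389 -30.86427292 227.32865835] [-0.19920343 -0.97978379  0.01848583] [-159.72508698  -84.14128521    1.3202589    85.87868641  110.46364926] ztop [221.93252396 227.92841858 231.49829666] yaw -11.492372456601503
white [((np.int64(146), np.int64(223)), array([662., 114., 122.])), ((np.int64(146), np.int64(225)), array([661., 108., 127.])), ((np.int64(147), np.int64(224)), array([657., 110., 128.])), ((np.int64(147), np.int64(228)), array([659.,  99., 123.])), ((np.int64(148), np.int64(223)), array([655., 114., 125.])), ((np.int64(148), np.int64(230)), array([655.,  93., 124.])), ((np.int64(148), np.int64(232)), array([654.,  86., 127.])), ((np.int64(149), np.int64(223)), array([650., 113., 130.])), ((np.int64(150), np.int64(222)), array([647., 116., 129.])), ((np.int64(151), np.int64(222)), array([643., 116., 132.])), ((np.
[... 876 characters left out ...]
, array([657., 105., 124.])), ((np.int64(212), np.int64(198)), array([650., 113., 129.])), ((np.int64(213), np.int64(197)), array([653., 113., 125.])), ((np.int64(213), np.int64(237)), array([527., 145., 193.])), ((np.int64(214), np.int64(196)), array([655., 116., 123.])), ((np.int64(214), np.int64(202)), array([635., 120., 133.])), ((np.int64(215), np.int64(195)), array([662., 110., 112.])), ((np.int64(215), np.int64(206)), array([622., 124., 137.])), ((np.int64(216), np.int64(205)), array([625., 124., 133.])), ((np.int64(216), np.int64(213)), array([600., 129., 145.])), ((np.int64(217), np.int64(212)), array([601., 133., 146.])), ((np.int64(219), np.int64(211)), array([613., 116., 118.]))]
```

Run:
```python
from h import *
d=np.load("top0.npz"); P=cloud(d)
for u in range(232,320,8):
    for v in range(135,175,2): 
        p=P[v,u]
        if p[2]>190: print(u,v,np.round(p),d["pixels"][v,u])
ims=[]
for n,(x0,y0,w,h) in dict(top=(195,125,130,105),side=(180,120,130,140)).items():
    im=np.load(f"{n}0.npz")["pixels"][y0:y0+h,x0:x0+w]; ims.append(cv2.resize(im,(395,420),interpolation=cv2.INTER_CUBIC))
cv2.imwrite("pics/crop.png",np.hstack(ims))
```

```text
240 139 [647.  55. 233.] [ 80 124 170]
240 141 [640.  55. 235.] [ 76 118 162]
240 143 [635.  55. 234.] [55 71 88]
240 145 [631.  55. 229.] [79 87 93]
240 147 [625.  55. 228.] [131 148 156]
240 149 [628.  57. 202.] [57 69 82]
248 143 [637.  34. 227.] [118 122 124]
248 145 [630.  33. 231.] [154 175 185]
248 147 [626.  33. 227.] [167 189 199]
248 149 [620.  33. 227.] [143 162 171]
256 147 [625.  11. 232.] [145 166 174]
256 149 [620.  11. 227.] [169 190 201]
256 151 [613.  11. 231.] [149 171 182]
256 153 [610.  12. 221.] [122 138 146]
264 149 [619. -10. 230.] [132 147 154]
264 151 [614. -10. 230.] [162 185 195]
264 153 [608. -10. 231.] [160 183 193]
264 155 [604. -10. 224.] [131 147 155]
272 151 [615. -32. 226.] [118 126 131]
272 153 [608. -32. 229.] [156 178 187]
272 155 [603. -32. 227.] [166 189 199]
272 157 [598. -32. 227.] [139 158 167]
280 153 [609. -54. 228.] [109 102  96]
280 155 [603. -54. 229.] [148 169 178]
280 157 [597. -54. 230.] [172 194 204]
280 159 [593. -54. 225.] [149 171 181]
280 161 [588. -54. 221.] [100 118 133]
288 157 [598. -76. 228.] [137 156 165]
288 159 [592. -76. 228.] [164 187 197]
288 161 [587. -76. 227.] [159 182 191]
288 163 [583. -76. 221.] [126 144 152]
296 159 [592. -97. 229.] [128 138 143]
296 161 [585. -97. 232.] [158 180 190]
296 163 [581. -97. 228.] [166 188 198]
296 165 [576. -97. 226.] [138 157 166]
304 161 [ 587. -119.  226.] [114 105  99]
304 163 [ 580. -118.  231.] [152 172 180]
304 165 [ 575. -119.  229.] [172 194 205]
304 167 [ 569. -119.  229.] [148 169 178]
304 169 [ 566. -119.  221.] [ 97 118 137]
304 171 [ 563. -120.  211.] [ 80 126 174]
304 173 [ 560. -122.  198.] [ 66 100 137]
312 161 [ 585. -140.  232.] [ 94  96 111]
312 163 [ 580. -140.  230.] [ 79 123 169]
312 165 [ 574. -139.  234.] [ 79 124 169]
312 167 [ 567. -139.  238.] [ 81 125 171]
312 169 [ 564. -140.  230.] [56 72 93]
```

View pics/crop.png

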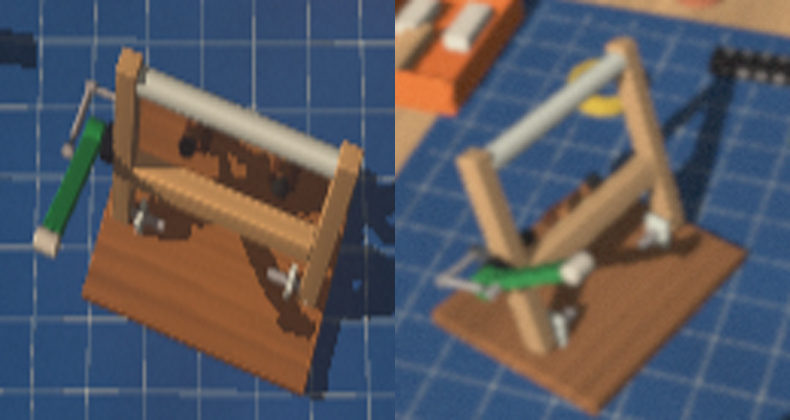

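The two views give a stand yaw of about −19.2° and a bar centre near (606, −36, 217). The foot this predicts, (526, 137, 203), agrees with the measured (529, 137, 200). Next I raise the arm, turn it and close the fingers.

{"op": "apply_moves", "data": {
  "series": [
    {"xyz":[0,0,-0.05],"dr":[0,0,-0.15],"fingers":1},
    {"xyz":[0,0,-0.05],"dr":[0,0,-0.15],"fingers":1},
    {"xyz":[0,0,-0.05],"dr":[0,0,-0.15],"fingers":1},
    {"xyz":[0,0,-0.05],"dr":[0,0,-0.15],"fingers":1},
    {"xyz":[0,0,-0.05],"dr":[0,0,-0.15],"fingers":1},
    {"xyz":[0,0,-0.05],"dr":[0,0,-0.15],"fingers":1},
    {"xyz":[0,0,-0.05],"dr":[0,0,-0.15],"fingers":1},
    {"xyz":[0,0,-0.05],"dr":[0,0,-0.15],"fingers":1}
  ],
  "grip_force": 30
}}

```text
clock: 0.77
ee_pos: [212.5, -692.8, 329.6]
orientation: [-180.0, -0.0, 71.4]
wrist_force: [-0.0, 0.2, -0.3]
gripper_width: -0.0
grip_force: 0.0
```

{"op": "apply_moves", "data": {
  "series": [
    {"xyz":[0.12,0,0],"dr":[0,0,0],"fingers":1},
    {"xyz":[0.12,0,0],"dr":[0,0,0],"fingers":1},
    {"xyz":[0.12,0,0],"dr":[0,0,0],"fingers":1},
    {"xyz":[0.12,0,0],"dr":[0,0,0],"fingers":1},
    {"xyz":[0.12,0,0],"dr":[0,0,0],"fingers":1},
    {"xyz":[0.12,0,0],"dr":[0,0,0],"fingers":1},
    {"xyz":[0.12,0,0],"dr":[0,0,0],"fingers":1},
    {"xyz":[0.12,0,0],"dr":[0,0,0],"fingers":1}
  ]
}}

```text
clock: 1.43
ee_pos: [306.2, -418.8, 329.2]
orientation: [-180.0, -0.0, 71.1]
wrist_force: [0.8, -0.2, 0.0]
gripper_width: 0.1
grip_force: 0.0
```

{"op": "apply_moves", "data": {
  "series": [
    {"xyz":[0.12,0,0],"dr":[0,0,0],"fingers":1},
    {"xyz":[0.12,0,0],"dr":[0,0,0],"fingers":1},
    {"xyz":[0.12,0,0],"dr":[0,0,0],"fingers":1},
    {"xyz":[0.12,0,0],"dr":[0,0,0],"fingers":1},
    {"xyz":[0.12,0,0],"dr":[0,0,0],"fingers":1},
    {"xyz":[0.12,0,0],"dr":[0,0,0],"fingers":1},
    {"xyz":[0.12,0,0],"dr":[0,0,0],"fingers":1},
    {"xyz":[0.12,0,0],"dr":[0,0,0],"fingers":1}
  ]
}}

```text
clock: 2.1
ee_pos: [399.6, -146.6, 329.4]
orientation: [180.0, 0.0, 71.0]
wrist_force: [0.1, -2.0, 0.2]
gripper_width: 0.1
grip_force: 0.0
```

{"op": "apply_moves", "data": {
  "series": [
    {"xyz":[0.13,0.017,0],"dr":[0,0,0],"fingers":1},
    {"xyz":[0.13,0.017,0],"dr":[0,0,0],"fingers":1},
    {"xyz":[0.13,0.017,0],"dr":[0,0,0],"fingers":1},
    {"xyz":[0.13,0.017,0],"dr":[0,0,0],"fingers":1},
    {"xyz":[0.13,0.017,0],"dr":[0,0,0],"fingers":1},
    {"xyz":[0.13,0.017,0],"dr":[0,0,0],"fingers":1},
    {"xyz":[0.13,0.017,0],"dr":[0,0,0],"fingers":1},
    {"xyz":[0.12,0.017,0],"dr":[0,0,0],"fingers":1}
  ]
}}

```text
clock: 2.77
ee_pos: [539.0, 132.9, 329.1]
orientation: [-180.0, 0.0, 71.1]
wrist_force: [0.7, -1.1, 0.6]
gripper_width: -0.4
grip_force: 0.0
```

{"op": "apply_moves", "data": {
  "series": [
    {"xyz":[0,0,0.04],"dr":[0,0,0],"fingers":1},
    {"xyz":[0,0,0.04],"dr":[0,0,0],"fingers":1},
    {"xyz":[0,0,0.04],"dr":[0,0,0],"fingers":1},
    {"xyz":[0,0,0.04],"dr":[0,0,0],"fingers":1},
    {"xyz":[0,0,0.04],"dr":[0,0,0],"fingers":1},
    {"xyz":[0,0,0.04],"dr":[0,0,0],"fingers":1},
    {"xyz":[0,0,0.04],"dr":[0,0,0],"fingers":1},
    {"xyz":[0,0,0.04],"dr":[0,0,0],"fingers":1}
  ]
}}

```text
clock: 3.43
ee_pos: [538.5, 130.2, 232.2]
orientation: [180.0, 0.0, 71.0]
wrist_force: [-0.3, 0.2, -0.3]
gripper_width: -0.1
grip_force: 0.0
```

{"op": "apply_moves", "data": {
  "series": [
    {"xyz":[0,0,0.03],"dr":[0,0,0],"fingers":1},
    {"xyz":[0,0,0.03],"dr":[0,0,0],"fingers":1},
    {"xyz":[0,0,0.03],"dr":[0,0,0],"fingers":1},
    {"xyz":[0,0,0.03],"dr":[0,0,0],"fingers":1},
    {"xyz":[0,0,0.02],"dr":[0,0,0],"fingers":1},
    {"xyz":[0,0,0.02],"dr":[0,0,0],"fingers":1},
    {"xyz":[0,0,0.02],"dr":[0,0,0],"fingers":1},
    {"xyz":[0,0,0.02],"dr":[0,0,0],"fingers":1}
  ]
}}

```text
clock: 4.1
ee_pos: [538.7, 130.9, 173.0]
orientation: [180.0, -0.0, 71.1]
wrist_force: [-0.3, 0.7, 1.2]
gripper_width: -0.4
grip_force: 0.3
```

```bash
cat > shot.py <<'E'
import sys
from bench import env, viewer
from h import *
ims=[]
for n,(x0,y0,w,h) in dict(top=(180,125,140,105),side=(170,110,140,140)).items():
    d=viewer.get_image(n); np.savez(f"{sys.argv[1]}_{n}.npz",**d)
    ims.append(cv2.resize(d["pixels"][y0:y0+h,x0:x0+w],(395,420),interpolation=cv2.INTER_CUBIC))
cv2.imwrite(f"pics/{sys.argv[1]}.png",np.hstack(ims)); print(env.read_state()["wrist_force"])
E
python3 shot.py press
```

```text
[ 0.11010125 -0.17476948  0.7695968 ]
```

View pics/press.png

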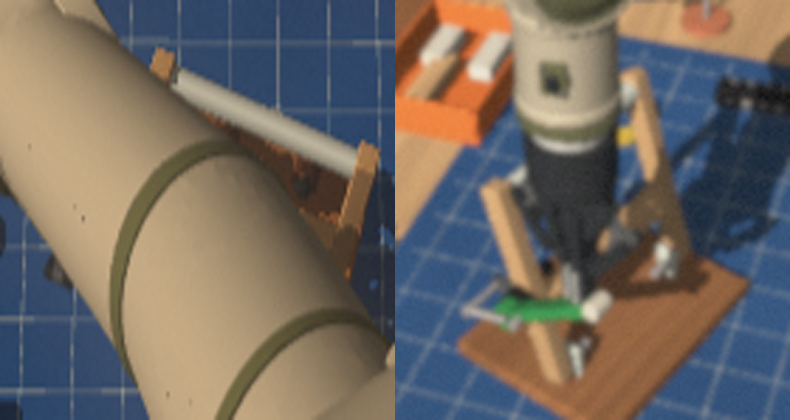

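In the side view, around (575,300), the fingertips sit on the leg near the white foot and the leg is already coming down. I keep pressing.

{"op": "apply_moves", "data": {
  "series": [
    {"xyz":[0,0,0.02],"dr":[0,0,0],"fingers":1},
    {"xyz":[0,0,0.02],"dr":[0,0,0],"fingers":1},
    {"xyz":[0,0,0.02],"dr":[0,0,0],"fingers":1},
    {"xyz":[0,0,0.02],"dr":[0,0,0],"fingers":1},
    {"xyz":[0,0,0.02],"dr":[0,0,0],"fingers":1},
    {"xyz":[0,0,0.02],"dr":[0,0,0],"fingers":1},
    {"xyz":[0,0,0.02],"dr":[0,0,0],"fingers":1},
    {"xyz":[0,0,0.02],"dr":[0,0,0],"fingers":1}
  ]
}}

```text
clock: 4.87
ee_pos: [538.5, 130.8, 124.7]
orientation: [-180.0, 0.0, 71.1]
wrist_force: [1.0, 0.8, -0.7]
gripper_width: 0.3
grip_force: 0.0
```

```bash
python3 shot.py press2
```

```text
[ 0.80865506 -0.39283532 -0.08579966]
```

View pics/press2.png

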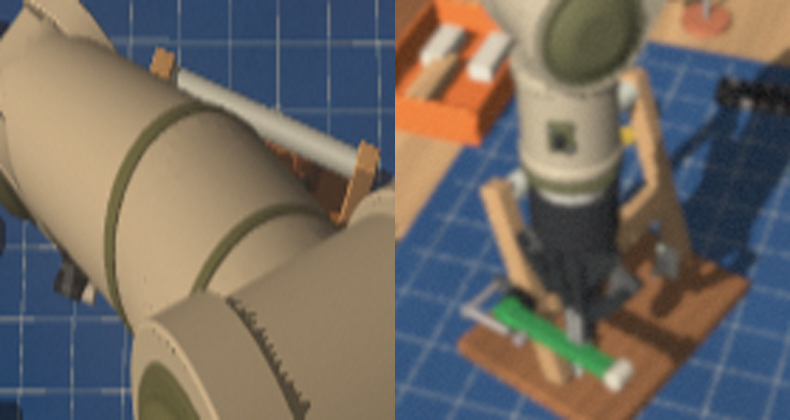

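The leg has snapped down: green from (500,310) to the white foot at (617,375) in the side crop. I go up, then over the bar with the fingers open.

{"op": "apply_moves", "data": {
  "series": [
    {"xyz":[0,0,-0.075],"dr":[0,0,0],"fingers":1},
    {"xyz":[0,0,-0.075],"dr":[0,0,0],"fingers":1},
    {"xyz":[0,0,-0.075],"dr":[0,0,0],"fingers":1},
    {"xyz":[0,0,-0.075],"dr":[0,0,0],"fingers":1},
    {"xyz":[0,0,-0.075],"dr":[0,0,0],"fingers":1},
    {"xyz":[0,0,-0.075],"dr":[0,0,0],"fingers":1},
    {"xyz":[0,0,-0.075],"dr":[0,0,0],"fingers":1},
    {"xyz":[0,0,-0.075],"dr":[0,0,0],"fingers":0}
  ]
}}

```text
clock: 5.63
ee_pos: [538.3, 130.8, 306.7]
orientation: [180.0, -0.0, 71.1]
wrist_force: [0.4, -0.3, 0.8]
gripper_width: 10.6
grip_force: 0.0
```

{"op": "apply_moves", "data": {
  "series": [
    {"xyz":[-0.057,0.049,0],"dr":[0,0,0],"fingers":0},
    {"xyz":[-0.057,0.049,0],"dr":[0,0,0],"fingers":0},
    {"xyz":[-0.057,0.049,0],"dr":[0,0,0],"fingers":0},
    {"xyz":[-0.057,0.049,0],"dr":[0,0,0],"fingers":0},
    {"xyz":[-0.057,0.049,0],"dr":[0,0,0],"fingers":0},
    {"xyz":[-0.057,0.049,0],"dr":[0,0,0],"fingers":0},
    {"xyz":[-0.057,0.049,0],"dr":[0,0,0],"fingers":0},
    {"xyz":[-0.057,0.049,0],"dr":[0,0,0],"fingers":0}
  ]
}}

```text
clock: 6.3
ee_pos: [605.6, -37.9, 305.6]
orientation: [180.0, 0.0, 71.1]
wrist_force: [-0.6, 0.0, 0.7]
gripper_width: 85.1
grip_force: 0.0
```

```bash
python3 shot.py over
python3 - <<'E'
from h import *
from bench import env
s=env.read_state(); print(s["ee_pos"],s["orientation"],s["gripper_width"])
d=np.load("over_side.npz"); P=cloud(d); hsv=cv2.cvtColor(d["pixels"],cv2.COLOR_BGR2HSV)
q=P[(hsv[...,0]>45)&(hsv[...,0]<85)&(hsv[...,1]>120)&(abs(P[...,0]-570)<70)&(abs(P[...,1]-120)<50)&(P[...,2]>30)]
c=q.mean(0);w=np.linalg.svd(q-c)[2][0];print(len(q),c,w,"below horizontal",np.arcsin(abs(w[2])))
E
```

```text
[-0.81430252 -0.2652594  -0.48081507]
[606.28967199 -41.33010942 304.87419475] [1.79983241e+02 8.80172027e-02 7.07460544e+01] 85.23109486630126
279 [581.04222606 120.63135307 104.40959862] [-0.79478889  0.28129545 -0.53775784] below horizontal 0.5677754212086507
```

View pics/over.png

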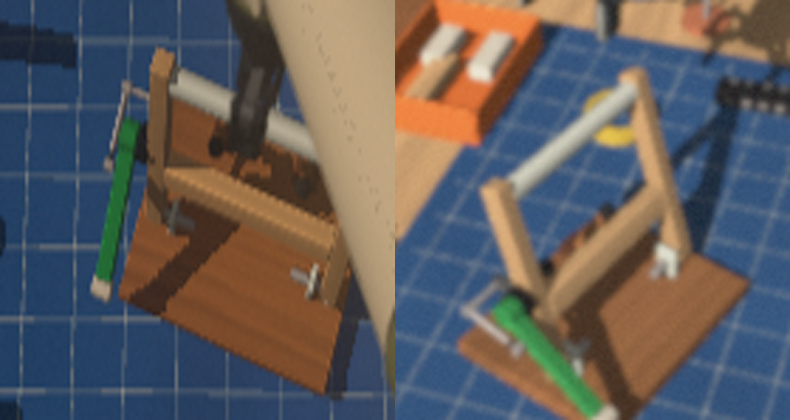

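The leg lies 0.57 rad below horizontal, so its joint is at about 1.2, on the stop. In the top crop the gripper is over the bar near (255,120). I descend to z ≈ 199, then close.

{"op": "apply_moves", "data": {
  "series": [
    {"xyz":[0,0,0.044],"dr":[0,0,0],"fingers":0},
    {"xyz":[0,0,0.044],"dr":[0,0,0],"fingers":0},
    {"xyz":[0,0,0.044],"dr":[0,0,0],"fingers":0},
    {"xyz":[0,0,0.044],"dr":[0,0,0],"fingers":0},
    {"xyz":[0,0,0.044],"dr":[0,0,0],"fingers":0},
    {"xyz":[0,0,0.044],"dr":[0,0,0],"fingers":0},
    {"xyz":[0,0,0.044],"dr":[0,0,0],"fingers":0},
    {"xyz":[0,0,0.044],"dr":[0,0,0],"fingers":0}
  ],
  "grip_force": 40
}}

```text
clock: 7.07
ee_pos: [605.2, -36.1, 199.4]
orientation: [180.0, -0.0, 71.1]
wrist_force: [0.8, 0.3, -0.0]
gripper_width: 85.4
grip_force: 0.0
```

{"op": "apply_moves", "data": {
  "series": [
    {"xyz":[0,0,0],"dr":[0,0,0],"fingers":0.3},
    {"xyz":[0,0,0],"dr":[0,0,0],"fingers":0.5},
    {"xyz":[0,0,0],"dr":[0,0,0],"fingers":0.6},
    {"xyz":[0,0,0],"dr":[0,0,0],"fingers":1},
    {"xyz":[0,0,0],"dr":[0,0,0],"fingers":1},
    {"xyz":[0,0,0],"dr":[0,0,0],"fingers":1},
    {"xyz":[0,0,0],"dr":[0,0,0],"fingers":1},
    {"xyz":[0,0,0],"dr":[0,0,0],"fingers":1}
  ],
  "grip_force": 40
}}

```text
clock: 7.73
ee_pos: [605.2, -36.5, 200.6]
orientation: [180.0, 0.0, 71.1]
wrist_force: [-2.7, 0.3, 4.7]
gripper_width: 16.2
grip_force: 35.7
```

The width reads 16 mm where the bar is 22 mm, so I look before lifting.

Run:
```python
from bench import env, viewer
from h import *
d=viewer.get_image("side"); np.savez("grip_side.npz",**d)
s=env.read_state(); print(s["ee_pos"],s["gripper_width"],s["grip_force"],s["wrist_force"],s["torque"])
print(proj(d,[[606.5,-36,217.5],[605,-36.5,200.6]]))
cv2.imwrite("pics/grip.png",cv2.resize(d["pixels"][110:210,180:300],(720,600),interpolation=cv2.INTER_CUBIC))
```

```text
[605.19679085 -36.53203809 200.65847605] 15.616078746007835 35.663800835609436 [-2.46626745 -0.31098184  5.01175454] [ 0.11804016  0.63197615 -0.00865816]
[[231.52409449 155.64300194]
 [232.38163695 160.51663777]]
```

View pics/grip.png

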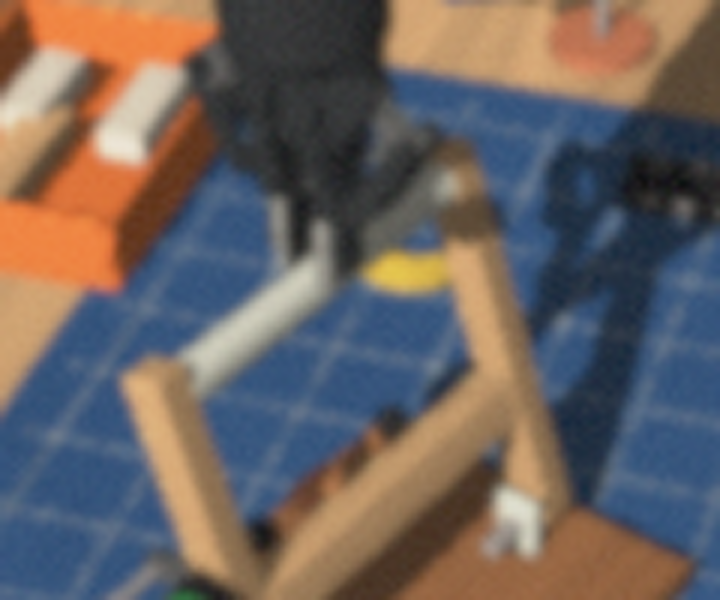

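The fingers straddle the bar around (320,265) but look shallow, and the tool is being pushed up. I open, go 9 mm lower and grip again.

{"op": "apply_moves", "data": {
  "series": [
    {"xyz":[0,0,0],"dr":[0,0,0],"fingers":0.4},
    {"xyz":[0,0,0],"dr":[0,0,0],"fingers":0.4},
    {"xyz":[0,0,0.015],"dr":[0,0,0],"fingers":0.4},
    {"xyz":[0,0,0.015],"dr":[0,0,0],"fingers":0.4},
    {"xyz":[0,0,0],"dr":[0,0,0],"fingers":0.4},
    {"xyz":[0,0,0],"dr":[0,0,0],"fingers":1},
    {"xyz":[0,0,0],"dr":[0,0,0],"fingers":1},
    {"xyz":[0,0,0],"dr":[0,0,0],"fingers":1}
  ],
  "grip_force": 40
}}

```text
clock: 8.45
ee_pos: [605.1, -36.6, 190.9]
orientation: [-180.0, 0.0, 71.1]
wrist_force: [-0.8, -0.1, 1.2]
gripper_width: 20.5
grip_force: 39.1
```

{"op": "apply_moves", "data": {
  "series": [
    {"xyz":[0,0,0],"dr":[0,0,0],"fingers":1},
    {"xyz":[0,0,0],"dr":[0,0,0],"fingers":1},
    {"xyz":[0,0,0],"dr":[0,0,0],"fingers":1},
    {"xyz":[0,0,0],"dr":[0,0,0],"fingers":1},
    {"xyz":[0,0,0],"dr":[0,0,0],"fingers":1},
    {"xyz":[0,0,0],"dr":[0,0,0],"fingers":1},
    {"xyz":[0,0,0],"dr":[0,0,0],"fingers":1},
    {"xyz":[0,0,0],"dr":[0,0,0],"fingers":1}
  ]
}}

```text
clock: 9.12
ee_pos: [605.1, -36.7, 190.9]
orientation: [-180.0, 0.0, 71.1]
wrist_force: [-4.5, 1.7, 4.9]
gripper_width: 20.1
grip_force: 39.4
```

{"op": "apply_moves", "data": {
  "series": [
    {"xyz":[0,0,0],"dr":[0,0,0],"fingers":0.4},
    {"xyz":[0,0,0],"dr":[0,0,0],"fingers":0.4},
    {"xyz":[0,0,0.009],"dr":[0,0,0],"fingers":0.4},
    {"xyz":[0,0,0.009],"dr":[0,0,0],"fingers":0.4},
    {"xyz":[0,0,0],"dr":[0,0,0],"fingers":0.4},
    {"xyz":[0,0,0],"dr":[0,0,0],"fingers":1},
    {"xyz":[0,0,0],"dr":[0,0,0],"fingers":1},
    {"xyz":[0,0,0],"dr":[0,0,0],"fingers":1}
  ],
  "grip_force": 40
}}

```text
clock: 9.78
ee_pos: [605.0, -36.6, 185.5]
orientation: [-180.0, 0.0, 71.1]
wrist_force: [-0.5, -0.9, 0.4]
gripper_width: 20.3
grip_force: 39.0
```

{"op": "apply_moves", "data": {
  "series": [
    {"xyz":[0,0,0],"dr":[0,0,0],"fingers":1},
    {"xyz":[0,0,0],"dr":[0,0,0],"fingers":1},
    {"xyz":[0,0,0],"dr":[0,0,0],"fingers":1},
    {"xyz":[0,0,0],"dr":[0,0,0],"fingers":1},
    {"xyz":[0,0,0],"dr":[0,0,0],"fingers":1},
    {"xyz":[0,0,0],"dr":[0,0,0],"fingers":1},
    {"xyz":[0,0,0],"dr":[0,0,0],"fingers":1},
    {"xyz":[0,0,0],"dr":[0,0,0],"fingers":1}
  ]
}}

```text
clock: 10.45
ee_pos: [605.1, -36.7, 185.4]
orientation: [-180.0, 0.0, 71.1]
wrist_force: [-3.9, 0.4, 5.3]
gripper_width: 20.5
grip_force: 39.4
```

The width holds at 20.4 mm when I go deeper, so the pads are flat on the bar. I tip the frame up along the arc.

{"op": "apply_moves", "data": {
  "series": [
    {"xyz":[0,-0.0115,-0.0034],"dr":[0,0,0],"fingers":1},
    {"xyz":[0,-0.0115,-0.0032],"dr":[0,0,0],"fingers":1},
    {"xyz":[0,-0.0115,-0.003],"dr":[0,0,0],"fingers":1},
    {"xyz":[0,-0.0115,-0.0028],"dr":[0,0,0],"fingers":1},
    {"xyz":[0,-0.0116,-0.0025],"dr":[0,0,0],"fingers":1},
    {"xyz":[0,-0.0117,-0.0023],"dr":[0,0,0],"fingers":1},
    {"xyz":[0,-0.0117,-0.0021],"dr":[0,0,0],"fingers":1},
    {"xyz":[0,-0.0117,-0.0019],"dr":[0,0,0],"fingers":1}
  ],
  "grip_force": 50
}}

```text
clock: 11.12
ee_pos: [578.7, -27.8, 191.9]
orientation: [180.0, 0.0, 71.1]
wrist_force: [0.8, -1.4, 1.0]
gripper_width: 20.4
grip_force: 49.1
```

{"op": "apply_moves", "data": {
  "series": [
    {"xyz":[0,-0.0118,-0.0016],"dr":[0,0,0],"fingers":1},
    {"xyz":[0,-0.0118,-0.0014],"dr":[0,0,0],"fingers":1},
    {"xyz":[0,-0.0118,-0.0012],"dr":[0,0,0],"fingers":1},
    {"xyz":[0,-0.0118,-0.001],"dr":[0,0,0],"fingers":1},
    {"xyz":[0,-0.0118,-0.0008],"dr":[0,0,0],"fingers":1},
    {"xyz":[0,-0.0118,-0.0005],"dr":[0,0,0],"fingers":1},
    {"xyz":[0,-0.0118,-0.0003],"dr":[0,0,0],"fingers":1},
    {"xyz":[0,-0.0118,-0.0001],"dr":[0,0,0],"fingers":1}
  ]
}}

```text
clock: 11.78
ee_pos: [551.9, -18.8, 194.0]
orientation: [180.0, 0.0, 71.0]
wrist_force: [-1.3, -3.2, 5.7]
gripper_width: 20.2
grip_force: 49.5
```

```bash
python3 shot.py up
python3 - <<'E'
from h import *
from bench import env
s=env.read_state(); print(s["ee_pos"],s["gripper_width"],s["grip_force"],s["wrist_force"],s["torque"])
def green(f):
    d=np.load(f); P=cloud(d); hsv=cv2.cvtColor(d["pixels"],cv2.COLOR_BGR2HSV)
    q=P[(hsv[...,0]>45)&(hsv[...,0]<85)&(hsv[...,1]>120)&(abs(P[...,0]-560)<90)&(abs(P[...,1]-120)<50)&(P[...,2]>20)]
    c=q.mean(0);w=np.linalg.svd(q-c)[2][0];return len(q),c,np.arcsin(abs(w[2]))
print(green("over_side.npz"),green("up_side.npz"))
d=np.load("up_side.npz");P=cloud(d);hsv=cv2.cvtColor(d["pixels"],cv2.COLOR_BGR2HSV)
q=P[(hsv[...,0]<25)&(hsv[...,1]>60)&(P[...,2]>90)&(P[...,2]<245)&(abs(P[...,0]-580)<90)&(P[...,1]<110)&(P[...,1]>-170)]
yaw=np.radians(-19.2);o=np.array([553.5,-17.5]);r=q[:,:2]-o
sx=r@[np.cos(yaw),np.sin(yaw)];sy=r@[-np.sin(yaw),np.cos(yaw)]
for side in(-1,1):
    m=(side*sy>90)&(side*sy<120)&(abs(sx)<60); print(side,m.sum(),np.polyfit(q[m,2]-36,sx[m],1))
E
```

```text
[-1.43513783 -3.33129936  4.92897373]
[551.33394298 -18.62116561 193.95752966] 19.921877064755655 49.68368053436279 [-1.43513783 -3.33129936  4.92897373] [-0.56671382  0.27315778  0.04294026]
(279, array([581.04222606, 120.63135307, 104.40959862]), np.float64(0.5677754212086507)) (261, array([562.40488208, 127.24328745,  96.84784705]), np.float64(0.8769083170531418))
-1 251 [-6.90982884e-03 -7.47142253e+00]
1 444 [  0.03328996 -14.45518419]
```

View pics/up.png

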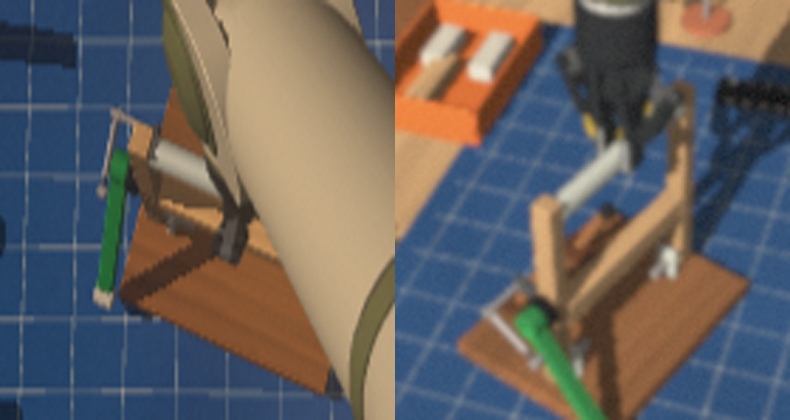

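The frame is upright: the uprights slope about 0 to 0.03 rad, and the leg has turned 0.31 rad with the frame. It is still gripped at about 50 N. I hold briefly, check, and hand in.

{"op": "apply_moves", "data": {
  "series": [
    {"xyz":[0,0,0],"dr":[0,0,0],"fingers":1},
    {"xyz":[0,0,0],"dr":[0,0,0],"fingers":1},
    {"xyz":[0,0,0],"dr":[0,0,0],"fingers":1},
    {"xyz":[0,0,0],"dr":[0,0,0],"fingers":1},
    {"xyz":[0,0,0],"dr":[0,0,0],"fingers":1},
    {"xyz":[0,0,0],"dr":[0,0,0],"fingers":1},
    {"xyz":[0,0,0],"dr":[0,0,0],"fingers":1},
    {"xyz":[0,0,0],"dr":[0,0,0],"fingers":1}
  ]
}}

```text
clock: 12.55
ee_pos: [551.9, -18.7, 194.0]
orientation: [-180.0, 0.0, 71.1]
wrist_force: [-2.2, -3.2, 6.5]
gripper_width: 20.3
grip_force: 49.8
```

```bash
python3 -c "
from bench import env
s=env.read_state();print(s['clock'],s['ee_pos'],s['grip_force'],s['gripper_width']);print(env.sign_off())"
```

```text
12.55 [551.86825365 -18.74292473 193.95279174] 49.76867437362671 20.266641134798487
the job is handed in; nothing more can be done
None
```

I handed the job in at 12.6 s: the kickstand is on its lower stop and the frame stands upright to within about 0.03 rad by the camera, with the top bar still gripped at about 50 N; no verdict was returned.

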